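# Tip the nut sample into the weighing dish and keep the scoop up

## Robot

A 6-joint arm with a two-finger parallel gripper is mounted at the origin on the work surface. World frame = base frame: x ahead of the robot, y to its left, z up, the work surface at z = 0. Lengths are in mm, angles in rad, forces in N, time in s.
With the tool pointing down it reaches from about 275 to 975 mm from the base axis. Payload 8.4 kg.
Tool frame: the origin (TCP) lies midway between the tips of the shut fingers; the grasp point (between the pads) lies arm.tcp_to_grasp behind it (arm.tcp_to_grasp is the distance from the TCP to the grasp point, in mm); z points along the fingers, y is the line along which they close (so a half turn about z gives the same grasp; the last joint's range is limited). The gripper opens to 92 mm and grips with 3 to 60 N. Pads are 20 mm wide; open, the fingers measure 128 mm over their backs; the gripper's body (75 mm by 189 mm) begins 69 mm behind the grasp point.
Start: joints at [1.174, 0.353, 1.633, -0, 1.155, -0.002], TCP at [240.388, 576.924, 214.583] pointing down, gripper open.
Joint ranges: [-2.63, 2.63], [-0.92, 2.1], [0.06, 2.66], [-1.3, 4.44], [0, 2.69], [-3.02, 3.02]. Speed limits (rad/s): [2.22, 2.22, 2.79, 3.14, 3.14, 3.14].

## Interface

Orientations are given as [roll, pitch, yaw] about the fixed x, y, z axes, in that order (R = Rz(yaw) Ry(pitch) Rx(roll)).
In Python, from station import monitor, read_camera, arm gives the robot as it stands. The module is installed in compiled form; this text tells all that it offers.
- The arm moves only by the shell command python3 -m inch 'ROWS' [OPENING] [FORCE]. ROWS is JSON, a list of rows, each a list of 2 entries, a list of its own where there are three numbers: the shift along the tool's x, y, z in mm, then the turn about the tool's z in degrees. A call has 1 to 20 rows; each row shifts and turns the commanded pose from where the row before left it, along the tool's axes as they then stand; what a row does not reach is not made up. A row lasts 1/8 s, in which the tool goes at most 62.5 mm and 10.7 degrees, less where a joint would pass 70% of its speed; a pose out of reach is approached as far as the arm can. A call is refused whole if a number of a shift passes 62.5 or a number of a turn 10.7, either way. A call with a gripper value outside its range is refused whole. OPENING is the finger opening in mm, from 0 to 91.9, set as the call begins (- or left out, the last holds). The fingers move at their own pace and stop on an object; FORCE is the grip in N (left out, the last holds). Time passes only in rows, so rows that do not move let the fingers close. It gives the time, the measured TCP pose, the force, the opening and the grip force at its end, in the units of the state.
- monitor.observe(): the state, without advancing time (a new reading comes with each control period).
- read_camera(name): name is "scene" or "top" or "wrist"; returns a dict with "frame" (420x560x3 uint8, red, green, blue), "camera_matrix" (3x3 intrinsics, pixels), "k1" (the pictures are not rectified: a ray, as slopes to the right and down, at radius r is drawn at 1 + k1 r^2 times it, then the intrinsics apply), "origin" and "orientation" of the camera in the world; the wrist camera has in their place "hand_eye" (4x4, takes a point from camera to tool coordinates, whose origin is the TCP and whose axes are the flange's). Camera axes: x right, y down, z forward; pixel columns grow to the right and rows downward; lengths in mm; the calibration is good to about 2 mm. A picture is of the moment at which its call begins: read the wrist's pose just before it. There is no depth.
- arm.hand_in(): hands the job in; it is judged then, once.
The state is a dict: "time_s": time; "joint_pos": joint angles; "joint_velocities": joint speeds; "joint_efforts": joint torques, N m; "ee_pos": TCP position; "eef_rot": TCP orientation; "contact_force": force on the tool from outside, world axes, zero at the start; "moment": the same for the moment, N m; "gripper_width": finger opening in mm; "gripper_force": force on a finger pad.
Only numpy, scipy, OpenCV 4.12 (cv2) and the standard library are available. Lean on these libraries where they do the work, as an engineer would, in place of code of your own. Each camera call takes 0.05 s, during which the arm holds its last target. There are 200 camera calls.

## Task

Draw the loaded sample scoop out of its grey holder by its upright grip without spilling, and tip all three nuts from close above into the bowl-shaped dish on the balance. Finish while still holding the emptied scoop raised over the dish, mouth pointing steeply down, touching neither the dish nor anything else. Leave the dish in place and do not disturb the two jars and the flat plate.

Things in the scene. Friction and masses are not known exactly. Their poses are not given: they have to be found in the camera images.
- scoop: Aluminium scoop, about 140 g plus 3 nuts, standing in the holder. Origin: centre of its underside; z up, open mouth to -x, back wall at +x. Flat floor 54 (x) by 84 (y), walls 3 thick, 50 high (back 55). From x = -26 the floor goes on as a ramp rising 30 degrees to the lip, 52 long, side walls 28. Nuts roll out once the mouth is tipped 45 to 60 degrees down.
- scoop_grip (a point): Point on the scoop's black upright post (the grip), at x = 25, y = 0, z = 115 mm in the scoop's frame. The post is 20 (x) by 14 (y), from z = 48 to z = 140, at the scoop's back. Take it from above, fingers closing along the scoop's y.
- scoop_lip (a point): Middle of the scoop's pouring lip, at x = -71, y = 0, z = 27 mm in the scoop's frame.
- scoop_in (a point): Point 14 above the underside, in the middle of the scoop's floor, x = -5, y = 0 mm in the scoop's frame.
- holder: Grey plastic cradle fixed to the counter, 106 (x) by 110 (y), 50 high; origin: centre of its underside, heading as the scoop's. The scoop stands on its floor, 8 thick, at about x = y = 0. Walls 42 above the floor at both sides and the back (+x), open at top and front; about 5 mm play. Lift the scoop straight up at least 60 to clear it.
- nut1: Round brown nut, a ball of 22 mm diameter, about 11 g, in the scoop; origin at its centre.
- nut2: A second nut, the same.
- nut3: A third nut, the same.
- balance: White bench balance fixed to the counter, 240 (x) by 180 (y), 36 high, dark display at its -x end; origin at the centre of its underside. Round steel pan of 130 diameter centred at x = 25, y = 0, its top 50 above the counter.
- dish: White ceramic bowl on the balance pan, loose, 400 g, 160 rim diameter, 50 high, wall about 4; origin at the centre of its underside, so the rim is 50 above it (100 above the counter).
- jar_a: Clear lidded jar, 66 diameter, 85 high, bystander at the far side; origin at the centre of its underside.
- jar_b: Amber lidded jar, 60 diameter, 70 high, bystander at one side; origin at the centre of its underside.
- plate: Empty flat paper-white plate on the counter, 150 diameter, 15 high, bystander at the other side, not the target; origin at the centre of its underside.

How it is judged:
By the outcome, as a careful person would: the job done as asked, in the order asked, and still so for the second after the job is handed in, while the arm keeps its last pose, push and grip.
It also fails if it takes over 43 s, if anything falls off the work surface, if the arm or the gripper's body presses on something with over 40 N, if the wrist force passes 120 N, or if a joint passes its speed limit or range.

## Working session

There is one attempt and no reset: what is moved stays moved. The work goes in short steps, Python scripts to look and compute and a shell command to move; the robot and the scene stay as the last step left them, time stands still between calls to the robot, and variables do not carry over. Pictures are saved under pics/ and viewed, at most 11 in all, crops included, and the job is handed in when it is done.

```bash
mkdir -p pics
cat > h.py <<'E'
import numpy as np, cv2
from scipy.spatial.transform import Rotation as R
from station import monitor, read_camera, arm
def cam(name):
    s=monitor.observe(); c=read_camera(name)
    if 'hand_eye' in c:
        T=np.eye(4); T[:3,:3]=R.from_euler('xyz',s['eef_rot']).as_matrix(); T[:3,3]=s['ee_pos']
        T=T@np.array(c['hand_eye']); c['O']=T[:3,3]; c['M']=T[:3,:3]
    else:
        o=np.array(c['orientation'],float); c['O']=np.array(c['origin'],float)
        c['M']=o if o.shape==(3,3) else R.from_euler('xyz',o).as_matrix()
    return c
def ray(c,u,v):
    K=np.array(c['camera_matrix']); k=c['k1']
    p=np.array([(u-K[0,2])/K[0,0],(v-K[1,2])/K[1,1]]); q=p.copy()
    for _ in range(20): q=p/(1+k*(q@q))
    return c['O'], c['M']@np.array([q[0],q[1],1.])
def onz(c,u,v,z):
    o,d=ray(c,u,v); return o+d*(z-o[2])/d[2]
def tri(*obs):
    A=0;b=0
    for c,u,v in obs:
        o,d=ray(c,u,v); d=d/np.linalg.norm(d); P=np.eye(3)-np.outer(d,d); A=A+P; b=b+P@o
    x=np.linalg.solve(A,b); return x,[np.linalg.norm(np.cross(x-ray(*t)[0],ray(*t)[1]/np.linalg.norm(ray(*t)[1]))) for t in obs]
def pix(c,P):
    q=c['M'].T@(np.array(P)-c['O']); q=q[:2]/q[2]; q=q*(1+c['k1']*(q@q)); K=np.array(c['camera_matrix'])
    return np.array([K[0,0]*q[0]+K[0,2],K[1,1]*q[1]+K[1,2]])
def save(c,n): cv2.imwrite(f'pics/{n}.png',cv2.cvtColor(c['frame'],cv2.COLOR_RGB2BGR))
E
python3 - <<'E'
from h import *
for n in ('scene','top','wrist'):
    c=cam(n); save(c,n+'0'); print(n,c['O'].round(),c['M'].round(2).tolist(),c['k1'],np.array(c['camera_matrix']).round().tolist())
print(monitor.observe(),arm.tcp_to_grasp)
E
```

```text
scene [1187.  571. 1176.] [[-0.71, 0.57, -0.41], [0.7, 0.56, -0.43], [-0.02, -0.6, -0.8]] 0.028281550692420533 [[474.0, 0.0, 272.0], [0.0, 474.0, 217.0], [0.0, 0.0, 1.0]]
top [ 524.  -36. 1615.] [[-0.03, -1.0, 0.06], [-1.0, 0.03, 0.01], [-0.01, -0.06, -1.0]] 0.04099119499539311 [[512.0, 0.0, 283.0], [0.0, 512.0, 214.0], [0.0, 0.0, 1.0]]
wrist [175. 604. 385.] [[0.39, 0.89, 0.23], [0.92, -0.37, -0.1], [-0.0, 0.25, -0.97]] 0.01901431003296123 [[316.0, 0.0, 283.0], [0.0, 316.0, 211.0], [0.0, 0.0, 1.0]]
{'time_s': 0.15, 'joint_pos': array([ 1.17359342e+00,  3.53486630e-01,  1.63394391e+00,  9.38004352e-06,
        1.15520142e+00, -2.36796892e-03]), 'joint_velocities': array([ 0.00066439, -0.00148932, -0.0021351 ,  0.00053381, -0.0017583 ,
       -0.00015492]), 'joint_efforts': array([ 6.47795223e-04, -5.94200242e+01, -3.34472001e+01,  6.98743598e-02,
        2.03788810e-02, -6.35216475e-05]), 'ee_pos': array([240.24529712, 576.57990552, 214.04596795]), 'eef_rot': array([-3.14055337e+00, -1.10386542e-05,  2.74675392e+00]), 'contact_force': array([-0.66490159,  0.26669534,  0.25958705]), 'moment': array([-0.06923977, -0.00993891,  0.02837819]), 'gripper_force': 0.0, 'gripper_width': 91.66318263711906} 18.700000000000003
```

View pics/scene0.png

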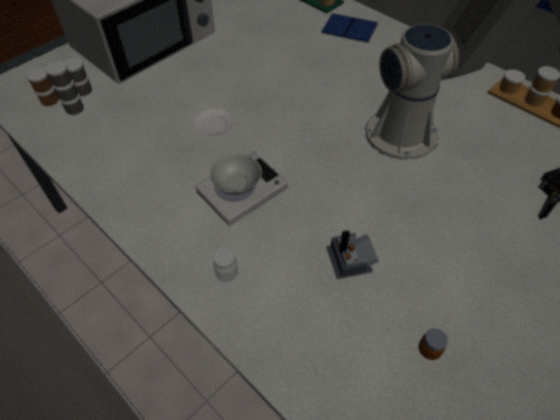

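View pics/top0.png

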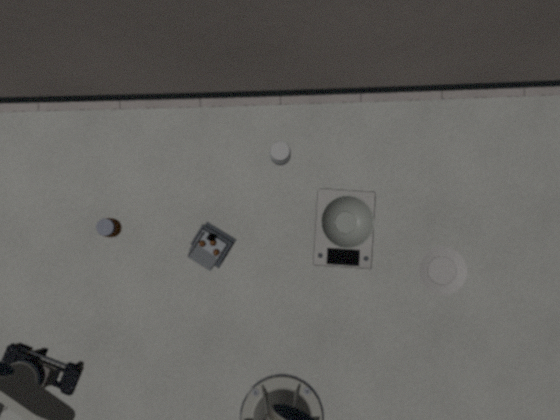

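The scene camera shows the scoop and holder near (355,255), the dish at (236,175), jar_a at (225,265), jar_b at (432,344) and the plate at (211,122). In the top view they are at scoop (212,244), dish (347,221), jar_a (280,153), jar_b (108,228) and plate (443,271). I'll enlarge the scoop and dish in both views.

Run:
```python
from h import *
t=cv2.imread('pics/top0.png'); s=cv2.imread('pics/scene0.png')
def crop(im,x,y,w=66,h=50): return cv2.resize(cv2.convertScaleAbs(im[y:y+h,x:x+w],alpha=1.7),(396,300),interpolation=cv2.INTER_CUBIC)
a=np.vstack([np.hstack([crop(t,180,218),crop(s,320,226)]),np.hstack([crop(t,312,190,80,61),crop(s,196,140,80,61)])])
cv2.imwrite('pics/comp.png',a); print(a.shape)
```

```text
(600, 792, 3)
```

View pics/comp.png

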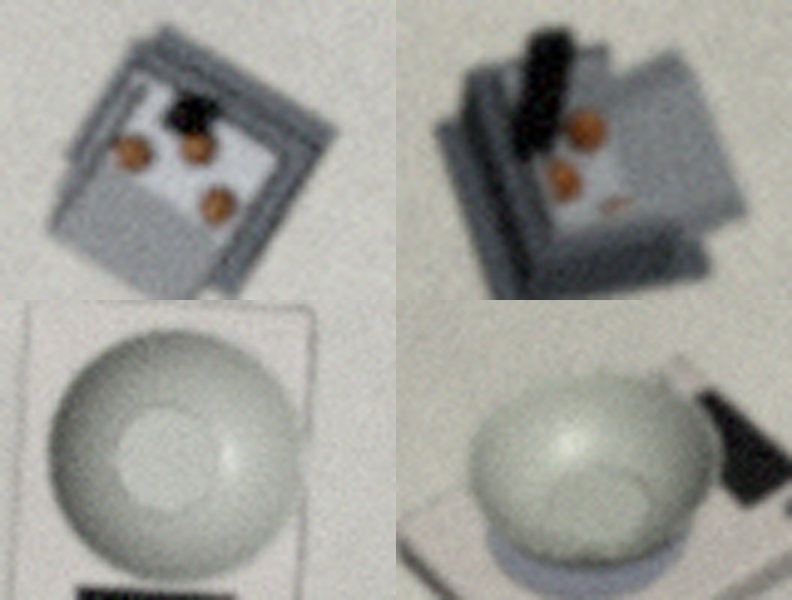

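The top crop shows the post at about (192,113), three nuts, and the mouth opening lower left. The scene crop shows the post top at about (552,38). The dish rim is a clean circle in the top view. Next I'll turn these into positions.

Run:
```python
from h import *
t=cam('top'); s=cam('scene')
f=lambda im,x,y,w=66,h=50:(im.max(2)[y:y+h,x:x+w]<40)
def blob(c,x,y,w,h):
    m=(c['frame'].max(2)[y:y+h,x:x+w]<28).astype(np.uint8); n,l,st,ce=cv2.connectedComponentsWithStats(m)
    i=1+st[1:,4].argmax(); return ce[i]+[x,y],st[i]+[x,y,0,0,0]
print(blob(t,200,225,30,25),blob(s,330,226,30,30))
pt=(212,236.3); ps=(345.8,232.8)
print('post top tri',tri((t,*pt),(s,*ps)), onz(t,*pt,148),onz(s,*ps,148))
# dish rim: top crop circle ellipse extents
cx=312+ (50+300)/2/4.95; cy=190+(328-300+580-300)/2/4.92
print('dish',onz(t,cx,cy,100), 'dia',np.linalg.norm(onz(t,312+50/4.95,cy,100)-onz(t,312+300/4.95,cy,100)))
cx2=196+((470+720)/2-396)/4.95; cy2=140+((372+565)/2-300)/4.92
print('dish scene',onz(s,cx2,cy2,100),tri((t,cx,cy),(s,cx2,cy2)))
# floor of dish
print('dishfloor',onz(t,312+168/4.95,190+(458-300)/4.92,54),tri((t,312+168/4.95,190+158/4.92),(s,196+(600-396)/4.95,140+(508-300)/4.92)))
print('jarA',onz(t,281,153,85),'jarB',onz(t,106,228,70),'plate',onz(t,443,271,15))
# holder corners at z=50 (outer): crop px
for u,v in((165,25),(338,130),(232,297),(72,160)): print(onz(t,180+u/6,218+v/6,50).round())
print('balance',[onz(t,*p,36).round().tolist() for p in((318,189),(376,191),(372,269),(313,266))])
```

```text
(array([211.83870968, 236.64516129]), array([209, 234,   7,   6,  31])) (array([343.49315068, 242.12328767]), array([338, 232,  11,  21, 146]))
post top tri (array([552.57785997, 185.98981236, 137.78562502]), [np.float64(1.7474485916916411), np.float64(1.7474485916916733)]) [553.46936997 183.09433777 148.        ] [557.61639951 191.04223309 148.        ]
dish [ 587.48430751 -211.19238559  100.        ] dia 148.93320300884972
dish scene [ 594.3451909  -203.27445971  100.        ] (array([ 587.77299594, -212.38774033,   87.68118715]), [np.float64(0.3224836211663257), np.float64(0.32248362116636275)])
dishfloor [ 587.06606092 -212.12608554   54.        ] (array([ 587.1260359 , -212.51905873,   49.39536518]), [np.float64(0.17815330360765422), np.float64(0.17815330360760775)])
jarA [799.73973004 -20.55199726  85.        ] jarB [589.2876446  513.31548572  70.        ] plate [ 429.36285288 -509.56161695   15.        ]
[599. 211.  50.]
[543. 124.  50.]
[460. 179.  50.]
[532. 259.  50.]
balance [[693.0, -131.0, 36.0], [681.0, -310.0, 36.0], [442.0, -288.0, 36.0], [456.0, -109.0, 36.0]]
```

```bash
python3 -m inch '[[[0,0,-40],0],[[0,0,-60],0],[[0,0,-60],0],[[0,0,0],0]]' 60 3; python3 -c "
from h import *
c=cam('wrist');s=monitor.observe();print(s['joint_pos'],s['eef_rot'])"
```

```text
time_s: 0.75
ee_pos: [241.2, 578.9, 380.3]
eef_rot: [3.133, 0.0, 2.747]
contact_force: [-0.1, -0.6, -0.3]
gripper_width: 60.3
gripper_force: 0.0
[ 1.17359844e+00  2.46440468e-01  1.42654473e+00 -6.02644946e-08
  1.46421123e+00 -2.37599009e-03] [3.13719644e+00 1.05053034e-05 2.74677074e+00]
```

Dish centre comes out at (587,-212), and the scoop post at about (554,185) with scoop yaw near -33°. The moves have no tilt command, so I'll check how the arm behaves at the edge of reach, in free air.

```bash
python3 -m inch '[[[0,60,0],0],[[0,60,0],0],[[0,60,0],0],[[0,60,0],0],[[0,60,0],0],[[0,60,0],0],[[0,60,0],0],[[0,60,0],0]]' ; python3 -c "
from h import *
s=monitor.observe();print(s['joint_pos'],s['eef_rot'])"
```

```text
time_s: 1.8
ee_pos: [385.7, 925.6, 335.1]
eef_rot: [3.087, -0.0, 2.747]
contact_force: [0.5, 1.0, -1.1]
gripper_width: 60.1
gripper_force: 0.0
[ 1.17444914e+00  1.09824393e+00  6.67945697e-02  1.17881071e-04
  1.92193084e+00 -1.49414619e-03] [ 3.08696924e+00 -2.67348178e-05  2.74678392e+00]
```

```bash
python3 -m inch '[[[0,60,0],0],[[0,60,0],0],[[0,60,0],0],[[0,60,0],0]]' ; python3 -m inch '[[[0,-60,0],0],[[0,-60,0],0],[[0,-60,0],0],[[0,0,0],0]]'; python3 -c "
from h import *
s=monitor.observe();print(s['joint_pos'],s['eef_rot'])"
```

```text
time_s: 2.3
ee_pos: [415.0, 995.8, 311.8]
eef_rot: [2.909, 0.0, 2.747]
contact_force: [0.5, 0.0, 0.2]
gripper_width: 60.1
gripper_force: 0.0
time_s: 2.8
ee_pos: [372.5, 894.0, 284.5]
eef_rot: [2.922, -0.0, 2.747]
contact_force: [-0.0, 0.6, -0.5]
gripper_width: 60.4
gripper_force: 0.0
[ 1.17428136e+00  7.73358871e-01  8.11160428e-01  3.89893416e-04
  1.33761053e+00 -1.77058449e-03] [ 2.92212949e+00 -4.39057494e-06  2.74680046e+00]
```

Pushing past the reach limit tilts the tool, and the commanded pose keeps that tilt afterwards (0.22 rad, fingers outward). So tilt is obtainable through documented moves. Next I'll see whether the inner limit tilts it the other way, which would also undo this one.

```bash
python3 -m inch '[[[0,-45,-60],0],[[0,-58,-30],0],[[0,-58,-13],0],[[0,-58,-13],0],[[0,-58,-13],0],[[0,-58,-13],0],[[0,-58,-13],0],[[0,-58,-13],0],[[0,-58,-13],0],[[0,-58,-13],0],[[0,-58,-13],0]]'; python3 -c "
from h import *
s=monitor.observe();print(s['joint_pos'],s['eef_rot'])
c=cam('scene')
for p in((530,95),(500,85),(555,110),(400,140),(555,180)): print(p,onz(c,*p,0).round())"
```

```text
time_s: 4.18
ee_pos: [127.8, 306.7, 340.6]
eef_rot: [2.905, 0.0, 2.747]
contact_force: [0.4, -0.3, 1.3]
gripper_width: 60.3
gripper_force: 0.0
[ 1.16981873e+00 -4.25817477e-01  2.12523964e+00  1.54022738e-03
  1.20569517e+00 -6.58404497e-03] [2.90511264e+00 1.50097055e-05 2.74681830e+00]
(530, 95) [-496.  220.    0.]
(500, 85) [-474.  111.    0.]
(555, 110) [-479.  325.    0.]
(400, 140) [31. 17.  0.]
(555, 180) [-161.  480.    0.]
```

```bash
python3 -m inch '[[[0,-58,-13],0],[[0,-58,-13],0],[[0,-29,-7],0]]'; python3 -c "
from h import *
s=monitor.observe();print(s['joint_pos'],s['eef_rot'],s['contact_force'],s['moment'])"
```

```text
time_s: 4.6
ee_pos: [70.4, 168.9, 339.0]
eef_rot: [2.904, 0.0, 2.747]
contact_force: [-0.1, 0.7, 1.0]
gripper_width: 59.9
gripper_force: 0.0
[ 1.16050072 -0.77928678  2.25199256  0.00364174  1.43142405 -0.01558089] [2.90410206e+00 4.12620749e-05 2.74679732e+00] [-0.14152929  0.67816894  0.95250228] [-0.04473024  0.02980702 -0.01128901]
```

```bash
python3 -m inch '[[[0,-39,-9],0],[[0,-39,-9],0],[[0,-20,-5],0]]'; python3 -c "
from h import *
s=monitor.observe();print(s['joint_pos'],s['eef_rot'],s['contact_force'],s['moment'])"
```

```text
time_s: 4.97
ee_pos: [44.5, 106.4, 342.4]
eef_rot: [2.936, -0.0, 2.746]
contact_force: [0.0, 0.7, -0.2]
gripper_width: 59.7
gripper_force: 0.0
[ 1.13575812 -0.92183636  2.26023981  0.00822836  1.59758472 -0.03885186] [ 2.93582694e+00 -7.10357883e-05  2.74648263e+00] [ 0.0398507   0.69274037 -0.19792361] [-0.11540418  0.04746272 -0.07558904]
```

Run:
```python
import numpy as np
from scipy.optimize import least_squares
D=[([.3535,1.6339,1.1552],624.6,214.05),([.24644,1.42654,1.46421],627.2,380.3),([1.09824,.0668,1.92193],1002.7,335.1),([.77336,.81116,1.33761],968.5,284.5),([-.42582,2.12524,1.2057],332.3,340.6),([-.77929,2.25199,1.43142],183.,339.),([-.92184,2.26024,1.59758],115.4,342.4)]
def fk(p,q):
    a,b,c=np.cumsum(q); h,L1,L2,Lt,o,e=p
    return o+L1*np.sin(a)+L2*np.sin(b)+e*np.cos(b)+Lt*np.sin(c), h+L1*np.cos(a)+L2*np.cos(b)-e*np.sin(b)+Lt*np.cos(c)
f=lambda p:np.ravel([np.subtract(fk(p,q),(r,z)) for q,r,z in D])
s=least_squares(f,[300,400,400,250,0,0]); p=s.x; print(p.round(1),f(p).round(1))
for th in (0,15,33,35):
  for q2 in np.arange(-.9,.7,.2):
    q3=2.64; q5=np.pi+np.radians(th)-q2-q3
    if 0<=q5<=2.69:
        r,z=fk(p,[q2,q3,q5])
        if 40<z<420: print(th,q2.round(1),round(q5,2),round(r),round(z))
```

```text
[292.  568.  493.5 357.    1.3  58.3] [ 0.7  0.8 -0.8 -2.8  0.3  0.2 -0.   0.5 -0.1  0.5 -0.1  0.4 -0.1  0.3]
0 -0.9 1.4 33 148
0 -0.7 1.2 75 137
0 -0.5 1.0 113 118
0 -0.3 0.8 147 92
0 -0.1 0.6 176 60
15 -0.9 1.66 -59 160
15 -0.7 1.46 -18 149
15 -0.5 1.26 21 131
15 -0.3 1.06 55 105
15 -0.1 0.86 83 72
33 -0.9 1.98 -161 205
33 -0.7 1.78 -120 195
33 -0.5 1.58 -81 176
33 -0.3 1.38 -47 150
33 -0.1 1.18 -19 118
33 0.1 0.98 3 81
33 0.3 0.78 16 40
35 -0.9 2.01 -172 212
35 -0.7 1.81 -130 202
35 -0.5 1.61 -92 183
35 -0.3 1.41 -57 157
35 -0.1 1.21 -29 125
35 0.1 1.01 -8 88
35 0.3 0.81 6 47
```

The inner limit at low height would hit the base. The plan is:
- Undo the present tilt at the high inner limit, above the shoulder.
- Grasp the post vertically.
- Take the held scoop, mouth outward, to the outer limit and tilt it mouth-up about 60°.
- At the dish, turn 180° about the tool axis, which pours mouth-down.

```bash
python3 -m inch '[[[0,12,-60],0],[[0,-30,-6],0],[[0,-30,-6],0],[[0,-30,-6],0]]'; python3 -c "
from h import *
s=monitor.observe();print(s['joint_pos'],s['eef_rot'],s['contact_force'],s['moment'])"
```

```text
time_s: 5.48
ee_pos: [37.9, 74.4, 415.8]
eef_rot: [2.982, -0.002, 2.752]
contact_force: [1.3, -0.1, -0.0]
gripper_width: 60.0
gripper_force: 0.0
[ 0.84368876 -0.92180797  2.10385341  0.05633996  1.80878733 -0.31990298] [ 2.98162583e+00 -2.12520575e-03  2.75197980e+00] [ 1.33968687 -0.0549453  -0.04296044] [-0.08941506 -0.02152229  0.03836539]
```

```bash
python3 -m inch '[[[0,-20,-3],0],[[0,-20,-3],0],[[0,-20,-3],0],[[0,-20,-3],0]]'; python3 -c "
from h import *
s=monitor.observe();print(s['joint_pos'],s['eef_rot'],s['contact_force'],s['moment'])"
```

```text
time_s: 5.98
ee_pos: [42.4, 44.3, 416.8]
eef_rot: [3.018, -0.003, 2.745]
contact_force: [0.6, 0.1, -0.0]
gripper_width: 60.4
gripper_force: 0.0
[ 0.05983266 -0.9216469   2.09782648  0.11875146  1.91082725 -1.07194548] [ 3.01810049e+00 -2.50922682e-03  2.74543512e+00] [ 0.60343179  0.0892816  -0.00287164] [-0.09221397 -0.0024456  -0.01676142]
```

The high inner limit removes the tilt slowly. A low inner limit (r about 170-200, z about 70) is steadier, so I'll go there with the narrow side of the gripper facing the base.

```bash
python3 -m inch '[[[4,48,6],0],[[4,48,6],0],[[4,48,6],0],[[4,48,6],0],[[4,48,6],0],[[0,0,55],10],[[0,0,55],10],[[0,0,55],10],[[0,0,55],10],[[0,0,55],10],[[0,0,50],10],[[-20,0,-2],10],[[-20,0,-2],10],[[-20,0,-2],10],[[-20,0,-2],0]]'; python3 -c "
from h import *
s=monitor.observe();print(s['joint_pos'],s['eef_rot'],s['contact_force'],s['moment'])"
```

```text
time_s: 7.85
ee_pos: [102.1, 121.3, 100.9]
eef_rot: [-3.132, -0.102, 1.168]
contact_force: [0.7, 0.5, 0.0]
gripper_width: 60.2
gripper_force: 0.0
[ 0.74764297 -0.39516692  2.65650995  0.07042484  0.79162201  1.10290129] [-3.13244329 -0.10244419  1.1677931 ] [0.65550107 0.51433787 0.04886862] [-0.12498103  0.11618992 -0.01718514]
```

```bash
python3 -m inch '[[[30,-24,5],0],[[30,-24,5],0],[[0,0,0],0],[[-30,0,0],0],[[-30,0,0],0],[[-20,0,0],0],[[-20,0,0],0]]'; python3 -c "
from h import *
s=monitor.observe();print(s['joint_pos'],s['eef_rot'],s['contact_force'],s['moment'])"
```

```text
time_s: 8.72
ee_pos: [53.6, 113.6, 118.2]
eef_rot: [-3.132, -0.082, 1.17]
contact_force: [-0.1, 0.2, -0.1]
gripper_width: 59.8
gripper_force: 0.0
[ 1.06668295 -0.55966072  2.65706414  0.02176868  0.96346617  1.45509957] [-3.1321635  -0.08224524  1.17029041] [-0.12179107  0.15522041 -0.05480654] [-0.07488725  0.11170838  0.00956149]
```

```bash
python3 -m inch '[[[60,0,5],0],[[50,0,40],0],[[0,0,50],0],[[-10,0,0],0],[[-25,0,5],0],[[-25,0,5],0],[[-20,0,5],0],[[-20,0,5],0]]'; python3 -c "
from h import *
s=monitor.observe();print(s['joint_pos'],s['eef_rot'],s['contact_force'],s['moment'])"
```

```text
time_s: 9.72
ee_pos: [77.8, 165.5, 50.2]
eef_rot: [-3.13, -0.035, 1.171]
contact_force: [-0.4, -0.3, 0.1]
gripper_width: 59.9
gripper_force: 0.0
[ 1.09439303 -0.06892855  2.65796728  0.02925512  0.51872514  1.46883727] [-3.12973477 -0.03502244  1.17098264] [-0.43462976 -0.33196176  0.0911855 ] [-0.06014049  0.08319728  0.00839161]
```

Tilt is down to 2°. Next I'll move above the scoop to look, tool x toward the mouth.

```bash
python3 -m inch '[[[23,48,-28],-9],[[15,51,-28],-9],[[7,52,-28],-9],[[-2,53,-28],-9],[[-10,52,-28],-9],[[-18,50,-28],-9],[[-26,46,-25],-9],[[-32,42,-25],-9],[[-39,36,-25],-8],[[0,0,0],0]]'
python3 - <<'E'
from h import *
s=monitor.observe();print(s['joint_pos'],s['eef_rot'],s['ee_pos'])
w=cam('wrist'); save(w,'w1'); np.savez('w1.npz',O=w['O'],M=w['M'],camera_matrix=w['camera_matrix'],k1=w['k1'])
print([pix(w,(554,185,z)).round() for z in(0,148)])
E
```

```text
time_s: 10.98
ee_pos: [523.9, 142.8, 276.4]
eef_rot: [3.112, -0.016, 2.472]
contact_force: [-0.4, 0.6, -0.0]
gripper_width: 60.1
gripper_force: 0.0
[ 0.24297385  0.16098702  1.74790488  0.03288849  1.21916642 -0.66959915] [ 3.11185681 -0.01603229  2.47248805] [523.92267526 142.84117296 276.41816034]
[array([314., 181.]), array([332., 203.])]
```

View pics/w1.png

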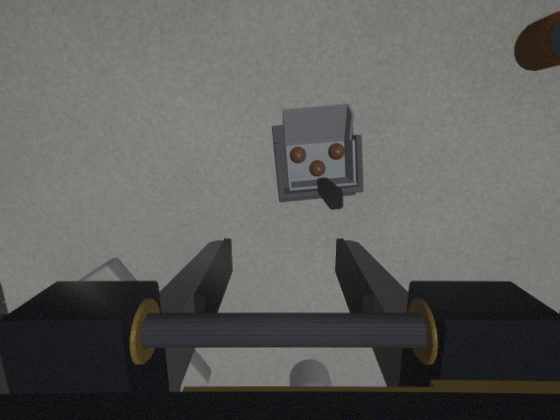

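The wrist view shows the mouth up-image (lip from (283,110) to (350,104)), three nuts inside, and the post from its base at (324,183) to its top at (337,204). I'll enlarge it for accurate picks.

```bash
python3 -c "
import cv2
a=cv2.imread('pics/w1.png')[95:215,262:382]; cv2.imwrite('pics/w1c.png',cv2.resize(cv2.convertScaleAbs(a,alpha=2),(600,600),interpolation=cv2.INTER_CUBIC))"
```

```text
(no output)
```

View pics/w1c.png

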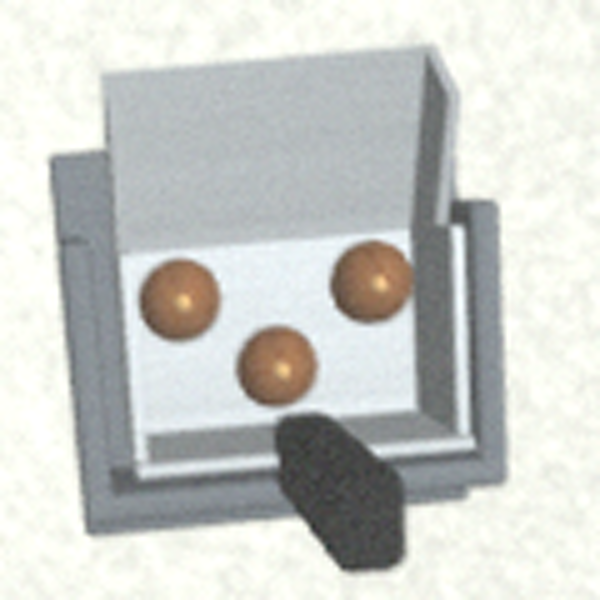

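Post top face is centred near crop (367,517), which is pixel (335,198). The back wall's top edge runs (140,475)-(470,440), and the lip (103,73)-(430,47).

Run:
```python
from h import *
w=dict(np.load('w1.npz')); w['k1']=float(w['k1']); t=cam('top'); s=cam('scene')
P=(335,198.2); c=lambda u,v:(262+u/5-.4,95+v/5-.4)
print('wrist+top+scene',tri((w,*P),(t,212,236.3),(s,345.8,232.8)),'w+s',tri((w,*P),(s,345.8,232.8)),'w+t',tri((w,*P),(t,212,236.3)),'w@148',onz(w,*P,148))
for a,b,z in(((140,475),(470,440),63),((103,73),(430,47),35),((125,250),(410,232),10),((88,532),(465,495),50),((58,160),(88,530),50),((495,205),(503,480),50)):
    A=onz(w,*c(*a),z);B=onz(w,*c(*b),z);d=B-A;print(z,A.round(),B.round(),np.linalg.norm(d).round(1),np.degrees(np.arctan2(d[1],d[0])).round(1))
# scoop frame prediction
print(monitor.observe()['time_s'])
```

```text
wrist+top+scene (array([553.51002073, 187.49524809, 139.86389796]), [np.float64(2.5780406584607793), np.float64(3.15405677596981), np.float64(0.9894786107648271)]) w+s (array([553.80022156, 189.40707935, 142.09621338]), [np.float64(0.5797310788080647), np.float64(0.5797310788080836)]) w+t (array([554.88616445, 187.78058008, 133.06920206]), [np.float64(2.6698032680381543), np.float64(2.6698032680382315)]) w@148 [551.88420846 189.76412272 148.        ]
63 [532. 155.  63.] [576. 224.  63.] 82.1 57.4
35 [451. 208.  35.] [497. 276.  35.] 82.0 56.0
10 [489. 186.  10.] [534. 250.  10.] 77.8 55.0
50 [537. 134.  50.] [591. 216.  50.] 97.7 57.0
50 [460. 186.  50.] [537. 134.  50.] 92.3 -34.0
50 [536. 264.  50.] [594. 226.  50.] 69.1 -33.3
11.125
```

Post axis is at (553.5,189), top about 145, and scoop yaw is -33.5°, consistent with the sizes given. Approaching.

```bash
python3 -m inch '[[[2,25,0],-5],[[2,24,0],0],[[0,0,50],0],[[0,0,50],0],[[0,0,0],0]]'
```

```text
time_s: 11.75
ee_pos: [542.9, 188.4, 171.3]
eef_rot: [3.12, -0.022, 2.559]
contact_force: [-0.8, 0.1, 0.4]
gripper_width: 59.7
gripper_force: 0.0
```

```bash
python3 -m inch '[[[-10,5,0],0],[[0,0,35],0],[[0,0,32],0],[[0,0,0],0]]'
python3 - <<'E'
from h import *
w=cam('wrist'); save(w,'w2')
E
```

```text
time_s: 12.25
ee_pos: [557.9, 189.4, 107.9]
eef_rot: [3.115, -0.018, 2.559]
contact_force: [0.0, 0.5, 0.7]
gripper_width: 60.3
gripper_force: 0.0
```

View pics/w2.png

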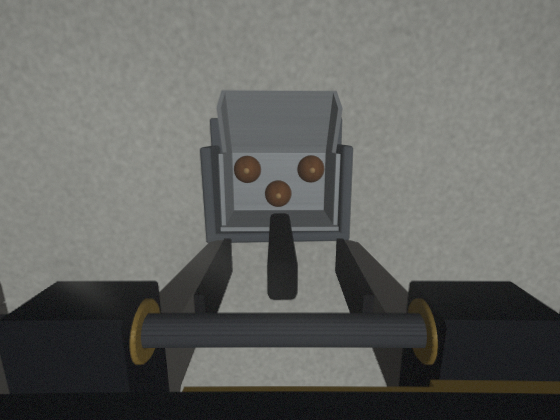

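The post is centred between the fingers (column 282, fingers at 232 and 336) and the edges are parallel. A small correction, then close.

```bash
python3 -m inch '[[[4,0,3],0],[[0,0,0],0]]'; python3 -m inch '[[[0,0,0],0],[[0,0,0],0],[[0,0,0],0],[[0,0,0],0],[[0,0,0],0]]' 5 50
```

```text
time_s: 12.55
ee_pos: [554.7, 192.1, 106.0]
eef_rot: [3.113, -0.016, 2.56]
contact_force: [-0.6, 0.7, -0.6]
gripper_width: 60.1
gripper_force: 0.0
time_s: 13.18
ee_pos: [554.0, 191.2, 104.7]
eef_rot: [3.116, -0.017, 2.561]
contact_force: [-1.5, -6.1, 10.4]
gripper_width: 14.0
gripper_force: 49.9
```

```bash
python3 -m inch '[[[0,0,-10],0],[[0,0,-20],0],[[0,0,-25],0],[[0,0,-30],0],[[0,0,-30],0],[[0,0,-30],0],[[0,0,-20],0],[[0,0,0],0]]';  python3 -c "
from h import *
save(cam('wrist'),'w3');print(monitor.observe()['joint_pos'])"
```

```text
time_s: 14.18
ee_pos: [554.9, 186.8, 271.4]
eef_rot: [3.112, -0.015, 2.56]
contact_force: [0.3, 0.2, -3.2]
gripper_width: 13.6
gripper_force: 50.0
[ 0.30324226  0.2356822   1.66908735  0.03270664  1.22564673 -0.69648702]
```

View pics/w3.png

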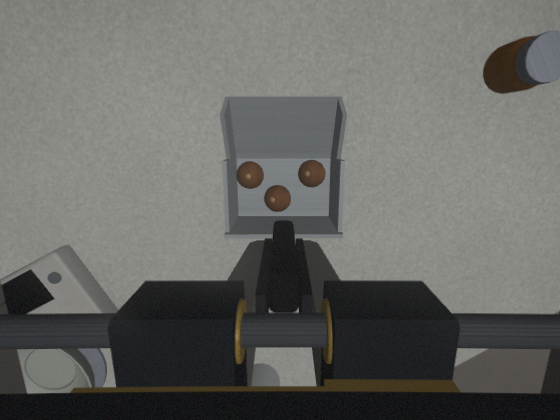

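The scoop is held with all three nuts at (250,175), (312,173) and (278,198). Now carrying it toward azimuth -20° while turning the mouth outward.

```bash
python3 -m inch '[[[-13,-9,-5],5],[[-13,-9,-6],5.4],[[-29,-13,-11],10.4],[[-31,-7,-11],10.4],[[-31,-1,-11],10.4],[[-31,4,-11],10.4],[[-30,10,-11],10.4],[[-28,15,-11],10.4],[[-25,20,-11],10.4],[[-21,24,-11],10.4],[[-16,27,-11],10.4],[[-11,30,-11],10.4],[[-5,31,-11],10.4],[[1,31,-11],10.4],[[6,31,-11],10.4],[[12,29,-11],10.4],[[17,27,-11],10.4],[[0,0,0],0]]';  python3 -c "
from h import *
print(monitor.observe()['joint_pos'])"
```

```text
time_s: 16.48
ee_pos: [748.3, -287.6, 428.0]
eef_rot: [-3.111, 0.013, -0.348]
contact_force: [0.0, 0.5, -3.2]
gripper_width: 13.6
gripper_force: 50.0
[-0.38219706  0.57516614  0.84461733  0.03022806  1.73534674  1.54114357]
```

```bash
python3 -m inch '[[[30,0,-10],0],[[50,0,-20],0],[[60,0,-20],0],[[60,0,-10],0],[[60,0,0],0],[[60,0,0],0],[[60,0,0],0],[[60,0,0],0]]';  python3 -c "
from h import *
s=monitor.observe();print(s['joint_pos'],s['eef_rot'])"
```

```text
time_s: 17.48
ee_pos: [958.0, -356.3, 397.0]
eef_rot: [-3.112, -0.179, -0.347]
contact_force: [-0.1, 1.5, -2.8]
gripper_width: 13.8
gripper_force: 50.0
[-0.36931112  1.04204195  0.06260685  0.03485556  1.85867745  1.55866731] [-3.11214349 -0.17879335 -0.34693777]
```

```bash
python3 -m inch '[[[60,0,0],0],[[60,0,0],0],[[60,0,0],0],[[60,0,0],0],[[60,0,0],0],[[60,0,0],0]]';  python3 -c "
from h import *
s=monitor.observe();print(s['joint_pos'],s['eef_rot'])"
```

```text
time_s: 18.23
ee_pos: [1055.1, -388.8, 389.4]
eef_rot: [-3.112, -0.432, -0.355]
contact_force: [0.0, 0.1, -2.1]
gripper_width: 14.1
gripper_force: 50.0
[-0.36511528  1.07793804  0.06275207  0.03361657  1.56951364  1.56131395] [-3.11232061 -0.4316864  -0.35472847]
```

```bash
python3 -m inch '[[[60,0,0],0],[[60,0,0],0],[[60,0,0],0],[[60,0,0],0],[[60,0,0],0],[[60,0,0],0],[[60,0,0],0],[[60,0,0],0],[[60,0,0],0],[[60,0,0],0],[[60,0,0],0],[[60,0,0],0]]';  python3 -c "
from h import *
s=monitor.observe();print(s['joint_pos'],s['eef_rot'])"
```

```text
time_s: 19.73
ee_pos: [1133.4, -421.7, 605.0]
eef_rot: [-3.1, -0.927, -0.38]
contact_force: [0.1, -0.2, -2.0]
gripper_width: 13.9
gripper_force: 50.0
[-0.36650682  0.96923774  0.05918187  0.03309604  1.18625625  1.56670982] [-3.09981896 -0.92680551 -0.38037952]
```

```bash
python3 -m inch '[[[60,0,0],0],[[60,0,0],0],[[60,0,0],0],[[60,0,0],0],[[60,0,0],0]]';  python3 - <<'E'
from h import *
s=monitor.observe();print(s['joint_pos'],s['eef_rot'],s['ee_pos'])
M=R.from_euler('xyz',s['eef_rot']).as_matrix();print(M.round(3))
save(cam('wrist'),'w4')
E
```

```text
time_s: 20.35
ee_pos: [1115.5, -418.3, 743.2]
eef_rot: [-3.086, -1.109, -0.397]
contact_force: [0.2, -1.2, -2.1]
gripper_width: 13.6
gripper_force: 50.0
[-0.36920684  0.87718719  0.05916921  0.0342981   1.09580702  1.56760696] [-3.08597165 -1.10913035 -0.39726115] [1115.5493454  -418.30266532  743.22155541]
[[ 0.411 -0.34   0.846]
 [-0.172 -0.94  -0.295]
 [ 0.895 -0.025 -0.445]]
```

View pics/w4.png

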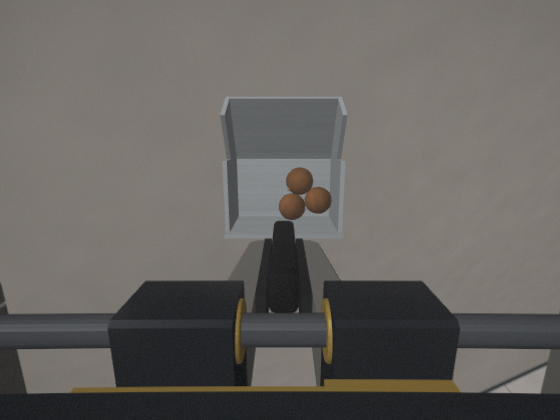

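The nuts lie at the back, the scoop is still aligned in the grip, and the tilt is 63.6°. Next I'll work out the approach rows to the dish with most of the first quarter turn.

```bash
cat > plan.py <<'E'
import sys
from h import *
def plan(target,n,turns,w=None):
    s=monitor.observe(); M=R.from_euler('xyz',s['eef_rot']); p=np.array(s['ee_pos'])
    w=np.ones(n) if w is None else np.array(w,float); w/=w.sum(); out=[]
    for k in range(n):
        d=M.inv().apply((np.array(target)-p)*w[k]); out.append([d.round().astype(int).tolist(),turns[k]])
        M=M*R.from_euler('z',turns[k],degrees=True)
    print(str(out).replace(' ',''))
E
python3 -c "
from plan import *
plan((503,-287,205),19,[0]*8+[-4]+[-9]*8+[-4]+[0],[.5,.9]+[1]*13+[.9,.7,.4,.2])"
```

```text
[[[-23,3,-10],0],[[-41,5,-17],0],[[-46,6,-19],0],[[-46,6,-19],0],[[-46,6,-19],0],[[-46,6,-19],0],[[-46,6,-19],0],[[-46,6,-19],0],[[-46,6,-19],-4],[[-46,3,-19],-9],[[-46,-5,-19],-9],[[-45,-12,-19],-9],[[-42,-18,-19],-9],[[-39,-25,-19],-9],[[-34,-31,-19],-9],[[-26,-32,-17],-9],[[-16,-28,-13],-9],[[-7,-17,-8],-4],[[-3,-9,-4],0]]
```

```bash
python3 -m inch '[[[-23,3,-10],0],[[-40,5,-17],0],[[-46,6,-19],0],[[-46,6,-19],0],[[-46,6,-19],0],[[-46,6,-19],0],[[-46,6,-19],0],[[-46,6,-19],0],[[-46,6,-19],-4],[[-46,3,-19],-9],[[-46,-5,-19],-9],[[-45,-12,-19],-9],[[-42,-18,-19],-9],[[-39,-25,-19],-9],[[-34,-31,-19],-9],[[-26,-32,-17],-9],[[-16,-28,-13],-9],[[-7,-17,-8],-4],[[-3,-9,-4],0],[[0,0,0],0]]'
python3 - <<'E'
from h import *
s=monitor.observe();print(s['joint_pos'])
M=R.from_euler('xyz',s['eef_rot']).as_matrix();print(M.round(3),'lip',s['ee_pos']+M@[96,0,69.3],'dn corner',s['ee_pos']+M@[96,-42,69.3],s['ee_pos']+M@[96,42,69.3])
save(cam('wrist'),'w5')
E
```

```text
time_s: 22.9
ee_pos: [717.8, -253.5, 373.3]
eef_rot: [2.283, -0.836, 0.715]
contact_force: [1.3, -0.4, -2.1]
gripper_width: 13.6
gripper_force: 50.0
[-0.38286264  0.11346816  2.05802542  2.59524275  0.16936864 -1.67332189]
[[ 0.506  0.005  0.862]
 [ 0.44  -0.862 -0.253]
 [ 0.742  0.507 -0.438]] lip [ 826.13032959 -228.8452813   414.12776089] dn corner [ 825.91895858 -192.64968266  392.82438179] [ 826.3417006  -265.04087994  435.43114   ]
```

View pics/w5.png

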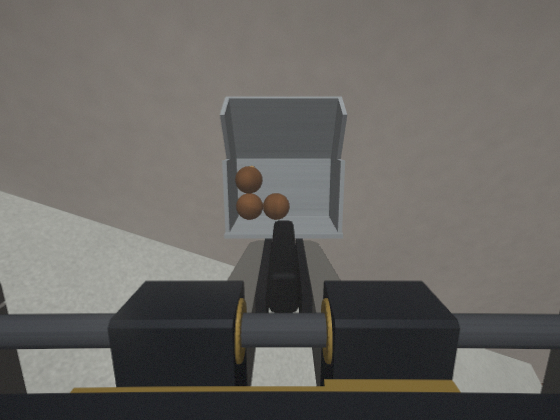

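The tool passed near the wrist singularity, so the wrist flipped (q4 near π). With that branch the remaining turn has to go in the positive direction to stay within joint 6's range. The nuts are still inside, so I'll go on in that direction.

```bash
python3 -c "
from plan import *
plan((620,-170,330),7,[5]*6+[4],[1]*6+[.5])"
```

```text
[[[-7,-15,-13],5],[[-8,-14,-13],5],[[-9,-13,-13],5],[[-11,-12,-13],5],[[-12,-11,-13],5],[[-13,-10,-13],5],[[-7,-5,-7],4]]
```

```bash
python3 -m inch '[[[-7,-15,-13],5],[[-8,-14,-13],5],[[-9,-13,-13],5],[[-11,-12,-13],5],[[-12,-11,-13],5],[[-13,-10,-13],5],[[-7,-5,-7],4]]'
cat > st.py <<'E'
from h import *
s=monitor.observe();print(s['joint_pos'].round(3))
M=R.from_euler('xyz',s['eef_rot']).as_matrix();p=s['ee_pos'];f=lambda v:(p+M@v).round()
print('x',M[:,0].round(3),'y',M[:,1].round(3),'z',M[:,2].round(3),'lip',f([96,0,69.3]),'corners',f([96,-44,69.3]),f([96,44,69.3]),f([-2,44,97]),f([-2,-44,97]))
E
python3 st.py; python3 -c "
from plan import *
plan((571,-98,218),12,[8]+[9.5]*10+[5],[1]*10+[.7,.4])"
```

```text
time_s: 23.82
ee_pos: [620.8, -170.4, 328.0]
eef_rot: [3.135, -1.118, -0.277]
contact_force: [-1.4, 0.4, -2.4]
gripper_width: 13.6
gripper_force: 50.0
[-0.256 -0.008  2.32   3.231  0.29  -1.647]
x [ 0.42  -0.12   0.899] y [-0.279 -0.96   0.003] z [ 0.863 -0.252 -0.437] lip [ 721. -199.  384.] corners [ 733. -157.  384.] [ 709. -242.  384.] [ 691. -237.  284.] [ 716. -152.  284.]
[[[-12,-5,-1],8],[[-12,-3,-1],9.5],[[-13,-1,-1],9.5],[[-13,1,-1],9.5],[[-12,3,-1],9.5],[[-12,5,-1],9.5],[[-11,7,-1],9.5],[[-9,8,-1],9.5],[[-8,10,-1],9.5],[[-6,11,-1],9.5],[[-3,8,-1],9.5],[[-1,5,0],5]]
```

```bash
python3 -c "
from plan import *
plan((560,-97,201),11,[8.5]*10+[0],[1]*9+[.7,.4])"
```

```text
[[[-15,-5,-2],8.5],[[-15,-3,-2],8.5],[[-16,-1,-2],8.5],[[-16,2,-2],8.5],[[-15,4,-2],8.5],[[-14,6,-2],8.5],[[-13,8,-2],8.5],[[-12,10,-2],8.5],[[-10,12,-2],8.5],[[-6,9,-1],8.5],[[-3,6,-1],0]]
```

```bash
python3 -m inch '[[[-15,-5,-2],8.5],[[-15,-3,-2],8.5],[[-16,-1,-2],8.5],[[-16,2,-2],8.5],[[-15,4,-2],8.5],[[-14,6,-2],8.5],[[-13,8,-2],8.5],[[-12,10,-2],8.5],[[-10,12,-2],8.5],[[-6,9,-1],8.5],[[-3,6,-1],0],[[0,0,0],0]]'; python3 st.py
python3 - <<'E'
from h import *
a,b=cam('wrist')['frame'],cam('scene')['frame'][130:240,160:310]
b=cv2.resize(cv2.convertScaleAbs(b,alpha=1.6),(400,300)); a=cv2.resize(a,(400,300))
cv2.imwrite('pics/w6.png',cv2.cvtColor(np.hstack([a,b]),cv2.COLOR_RGB2BGR))
E
```

```text
time_s: 25.32
ee_pos: [556.1, -97.7, 202.1]
eef_rot: [-2.025, -0.086, -1.813]
contact_force: [-0.8, -0.2, -1.9]
gripper_width: 13.6
gripper_force: 50.0
[-0.035  0.245  2.56   3.457  0.795 -0.21 ]
x [-0.239 -0.967  0.086] y [-0.444  0.03  -0.895] z [ 0.863 -0.252 -0.437] lip [ 593. -208.  180.] corners [ 613. -209.  220.] [ 574. -207.  141.] [ 621. -119.  120.] [ 660. -121.  199.]
```

View pics/w6.png

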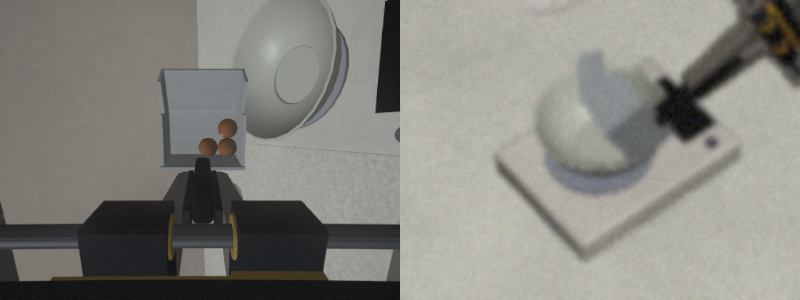

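The nuts sit in the side corner, and the lip is 80 mm above the rim over the dish (593,-208). Now pouring: turning about the lip point while lowering.

```bash
python3 -m inch '[[[1,-16,0],9.5],[[1,-16,0],9.5],[[1,-16,0],9.5],[[4,-10,3],9.5],[[5,-11,3],9.5],[[6,-11,3],9.5],[[6,-12,3],9.5],[[7,-13,3],9.5],[[7,-14,3],9.5],[[8,-15,3],9.5],[[0,0,0],0],[[0,0,0],0]]'; python3 st.py
python3 - <<'E'
from h import *
a,b=cam('wrist')['frame'],cam('scene')['frame'][130:240,160:310]
b=cv2.resize(cv2.convertScaleAbs(b,alpha=1.6),(400,300)); a=cv2.resize(a,(400,300))
c=cv2.resize(cv2.convertScaleAbs(cam('top')['frame'][170:290,280:440],alpha=1.6),(400,300))
cv2.imwrite('pics/w7.png',cv2.cvtColor(np.vstack([np.hstack([a,b]),np.hstack([c,c*0])]),cv2.COLOR_RGB2BGR))
E
```

```text
time_s: 26.92
ee_pos: [572.7, -202.7, 248.6]
eef_rot: [-3.12, 1.119, 2.881]
contact_force: [-0.2, 1.2, -1.7]
gripper_width: 13.6
gripper_force: 50.0
[-0.408  0.134  2.456  2.938  0.574  1.678]
x [-0.422  0.113 -0.9  ] y [ 0.277  0.961 -0.01 ] z [ 0.863 -0.253 -0.436] lip [ 592. -209.  132.] corners [ 580. -252.  132.] [ 604. -167.  132.] [ 669. -185.  208.] [ 645. -270.  208.]
```

View pics/w7.png

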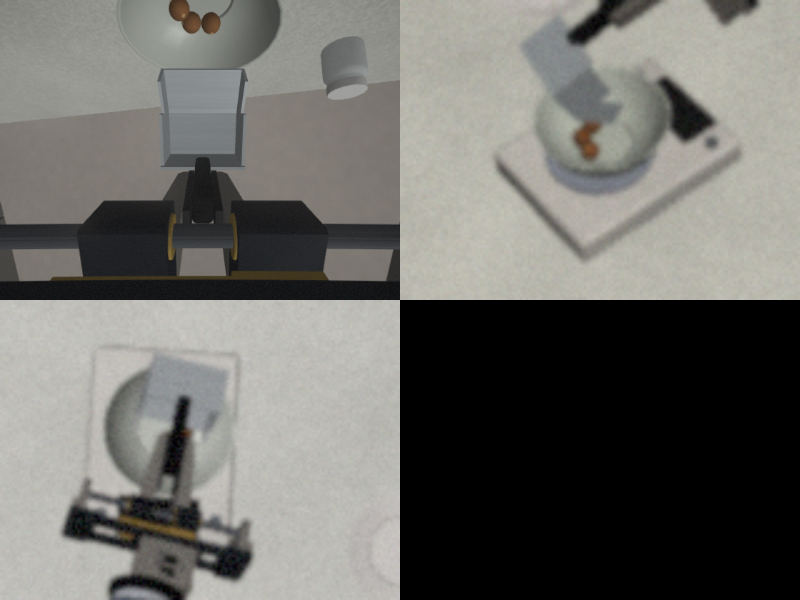

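All three nuts are in the dish, the scoop is empty, and the dish hasn't moved. I'll raise a little, let everything settle, and hand in.

```bash
python3 -m inch '[[[-7,0,-4],0],[[-9,0,-4],0],[[-4,0,-2],0],[[0,0,0],0],[[0,0,0],0],[[0,0,0],0],[[0,0,0],0],[[0,0,0],0],[[0,0,0],0],[[0,0,0],0]]'; python3 st.py
python3 - <<'E'
from h import *
c=cam('wrist')['frame'].astype(int)[:60]; m=((c[...,0]>c[...,2]*1.8)&(c[...,0]>60)).astype(np.uint8)
print(cv2.connectedComponentsWithStats(m)[2:])
print(arm.hand_in())
E
```

```text
time_s: 28.32
ee_pos: [572.4, -202.3, 270.4]
eef_rot: [-3.129, 1.119, 2.871]
contact_force: [0.2, 0.5, -1.6]
gripper_width: 13.3
gripper_force: 50.0
[-0.408  0.07   2.439  2.907  0.495  1.718]
x [-0.421  0.117 -0.899] y [ 0.278  0.96  -0.006] z [ 0.863 -0.253 -0.437] lip [ 592. -209.  154.] corners [ 580. -251.  154.] [ 604. -166.  153.] [ 669. -185.  230.] [ 645. -269.  230.]
(array([[    0,     0,   560,    60, 32599],
       [  242,     0,    38,    24,   544],
       [  284,     0,    23,    24,   457]], dtype=int32), array([[279.52133501,  30.09365318],
       [265.23713235,   9.31985294],
       [294.95623632,  11.1750547 ]]))
the job is handed in; nothing more can be done
None
```

I handed the job in at about 28 s: all three nuts are in the dish, and the empty scoop is held with its lip about 54 mm above the rim, mouth roughly 64° down and touching nothing.

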